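Lock up the battery case after class

ROBOT

A 6-joint arm with a two-finger parallel gripper is mounted at the origin on the work surface. World frame = base frame: x ahead of the robot, y to its left, z up, the work surface at z = 0. Lengths are in m, angles in rad, forces in N, time in s.
With the tool pointing down it reaches from about 0.375 to 0.975 m from the base axis. Payload 3.8 kg.
Tool frame: the origin (TCP) lies on the mounting face of the last link; the fingertips stand 173 mm ahead of it and the grasp point (between the pads) lies 155 mm ahead of it; z points along the fingers, y is the direction in which the jaws open and shut (so a half turn about z gives the same grasp; the last joint's range is limited). The gripper opens to 85 mm and grips with 20 to 120 N. Pads are 22 mm wide; open, the fingers measure 114 mm over their backs; the gripper's body (76 mm by 85 mm) begins 54 mm behind the grasp point. The pads swing forward as they close: fully open they stand 13 mm farther back than shut.
Start: joints at [1.156, 0.264, 1.604, -0, 1.274, -0.037], TCP at [0.249, 0.627, 0.405] pointing down, gripper open.
Joint ranges: [-2.63, 2.63], [-0.94, 2.18], [0.31, 2.57], [-1.31, 4.45], [0, 2.66], [-2.55, 2.55]. Speed limits (rad/s): [2.57, 2.57, 3.14, 3.14, 3.14, 3.14].

INTERFACE

Orientations are given as a rotation vector (axis times angle).
In Python, from workcell import bot, imaging, order gives the robot as it stands. The module is installed in compiled form; this text tells all that it offers.
- The arm moves only by the shell command python3 -m creep 'ROWS' [OPENING] [FORCE]. ROWS is JSON, a list of rows, each an object with "slide": the shift along the tool's x, y, z each as a share of 25 mm, from -1 to 1, a list of three; "angular": the turn, a rotation vector about the tool's x, y, z each as a share of 4 degrees, from -1 to 1, a list of three. A call has 1 to 5 rows; each row shifts and turns the commanded pose from where the row before left it, along the tool's axes as they then stand; what a row does not reach is not made up. A row lasts 1/12 s, in which the tool goes at most 41.7 mm and 7.16 degrees, less where a joint would pass 70% of its speed; a pose out of reach is approached as far as the arm can. A call with a number of a shift or a turn outside -1 to 1 is refused whole. A call with a gripper value outside its range is refused whole. OPENING is the closure, from -1 (fully open) to 1 (shut), set as the call begins (- or left out, the last holds). The fingers move at their own pace and stop on an object; FORCE is the grip in N (left out, the last holds). Time passes only in rows, so rows that do not move let the fingers close. It gives the time, the measured TCP pose, the force and the opening at its end, in the units of the state.
- bot.read_state(): the state, without advancing time (a new reading comes with each control period).
- imaging.read_camera(name): name is "scene" or "top" or "wrist"; returns (picture, depth): 480x640x3 uint8, red, green, blue; 480x640 float32, m along the optical axis (not along the pixel's ray), 0 where there is no reading.
- imaging.camera_model(name): a dict with "fovy" (degrees; the focal length in pixels is half the picture's height over the tangent of half this angle, whatever the lens; pixels are square), "cx", "cy" (the principal point, pixels), "camera_from_world" (4x4, takes a point from world to camera coordinates); the wrist camera has in their place "tool_from_camera" (4x4, takes a point from camera to tool coordinates, whose origin is the TCP and whose axes are the flange's). Camera axes: x right, y down, z forward; pixel columns grow to the right and rows downward; lengths in m; the calibration is good to about 2 mm. A picture is of the moment at which its call begins: read the wrist's pose just before it. camera_model takes no time and is no camera call.
- order.finish_job(): hands the job in, once; it reports no verdict.
The state is a dict: "time": time; "q": joint angles; "joint_vel": joint speeds; "joint_torque": joint torques, N m; "tool_pos": TCP position; "tcp_rot": TCP orientation; "wrist_force": force on the tool from outside, world axes, zero at the start; "torque": the same for the moment, N m; "width": opening from 0.0 (shut) to 1.0 (fully open).
Only numpy, scipy, OpenCV 4.12 (cv2) and the standard library are available. Lean on these libraries where they do the work, as an engineer would, in place of code of your own. Each camera call takes 0.05 s, during which the arm holds its last target.

TASK

Shut and lock the battery case: its lock was turned with the lid still open, so first turn the key clockwise to swing the bolt aside, slide the lid fully shut, and turn the key back anticlockwise all the way so that the bolt holds the lid. Then draw the key straight up out of the lock and put it in the grey tray, leaving the other things on the bench where they are.

Things in the scene. Friction and masses are not known exactly. Their poses are not given: they have to be found in the camera images.
- case: Grey sheet-metal battery case fixed to the bench, 200 (x) x 240 (y) x 75 mm high, under a sliding lid. Origin: centre of its underside. Its +x is the way the lid slides shut, z up; turned by up to 0.35 rad. A 61 mm wide solid deck along its +y side carries the lock; the lid covers the rest.
- lock_axis (a point): Point on the lock's vertical turning axis, at the top of the lock's square steel faceplate, 115 mm above the bench; fixed, axes as the case, at (20, 84, 115) mm in the case frame. Housing 56 x 56 x 40 mm high on the deck. The 5 mm faceplate has a slot 25 x 9 mm along the case's x, which the key's 22 x 5 mm bit passes only when the key is within about 0.15 rad of that direction.
- rotor (a joint): Turn of the lock cylinder with its bolt, rad: 0 = bolt out across the lid's lug (every start; the only position where the key comes out); grows clockwise seen from above, firm stop at 1.40. From about 1.05 on the bolt is clear of the lug. It turns stiffly (0.06 N m), stays where it is left, and follows the key with about 0.1 rad of play.
- bolt_tip (a point): Tip of the lock's bolt, a flat steel tongue 12 mm wide and 6 mm thick, 55 mm from the lock's axis, 87 mm above the bench. At lock turn 0 it points to the case's -y, over the lid.
- lid (a joint): Opening of the aluminium sliding lid, m: 0 = fully shut, at a firm stop; grows as it slides to the case's -x (0.07 to 0.10 at the start, stop at 0.12). About 1.5 N of friction; stays where it is left. Lid 196 x 167 x 4 mm, top 81 mm above the bench. A steel lug 14 x 18 mm, 20 mm high, near its +y edge meets the bolt.
- lid_handle (a point): Centre of the bar of the lid's pull handle; moves with the lid, axes as the case. Round bar 12 mm thick, 100 mm long along the case's y, its centre 111 mm above the bench and 30 mm above the lid's top, on two 10 mm posts 40 mm either side of the centre. Free space under the bar and on both sides.
- key_bow (a point): Middle of the key's bow (flat black head to grip). Key: loose, 93 mm long, 40 to 85 g. Bow 50 mm along the key's x, 12 mm thick along its y, from 22 mm below to 23 mm above this point along its z (bit to bow). At the start the key stands upright in the lock, collar on the faceplate, its x along the case's x, this point 155 mm above the bench.
- key_collar (a point): Centre of the underside of the key's steel collar (18 mm across), on the key's axis, 40 mm below the bow's middle; axes as the key. Below it a 6 mm stem and a flat bit 22 mm (x) x 5 mm (y) x 22 mm long, its tip 30 mm below this point: drawn straight up, it is clear of the lock after 30 mm. Turned away from 0, the faceplate holds it down.
- tray: Open grey plastic tray fixed to the bench, 200 (x) x 140 (y) x 40 mm high, walls and floor 4 to 5 mm. Origin: centre of its underside. It stands to the left or to the right of the case.
- lamp_board: Bystander, loose: clear plate 90 x 90 mm on rubber feet with a small bulb in a black holder, 46 mm high. Origin: centre of the underside. Stands on the side where the tray is not.
- magnet_stand: Bystander, loose: wooden block 110 x 50 x 22 mm with two short aluminium posts, 72 mm high in all. Origin: centre of the underside.
- cup: Bystander, loose: white plastic cup 100 mm high, 72 mm across the rim. Origin: centre of the underside.

How it is judged:
By the outcome, as a careful person would: the job done as asked, in the order asked, and still so for the second after the job is handed in, with the robot touching nothing.
It also fails if it takes over 72 s, if anything falls off the work surface, if the arm or the gripper's body presses on something with over 40 N, if the wrist force passes 120 N, or if a joint passes its speed limit or range.

## Working session

There is one attempt and no reset: what is moved stays moved. The work goes in short steps, Python scripts to look and compute and a shell command to move; the robot and the scene stay as the last step left them, time stands still between calls to the robot, and variables do not carry over. Pictures are saved under pics/ and viewed, and the job is handed in when it is done.

```bash
mkdir -p pics; ls
python3 - <<'E'
from workcell import bot, imaging
import cv2
print(bot.read_state())
for n in ["scene","top"]:
    p,d=imaging.read_camera(n)
    cv2.imwrite(f"pics/{n}0.png",p[:,:,::-1])
    import numpy as np
    np.savez(f"{n}0.npz",p=p,d=d)
    print(n,imaging.camera_model(n))
print(imaging.camera_model("wrist"))
E
```

```text
pics
{'time': 0.0, 'q': array([ 1.15612587e+00,  2.64741375e-01,  1.60538686e+00,  2.66905545e-05,
        1.27370749e+00, -3.69275674e-02]), 'joint_vel': array([-0.00037919,  0.00078407,  0.00022904,  0.00111144, -0.00177831,
       -0.00017124]), 'joint_torque': array([-3.63095724e-04, -5.15112376e+01, -3.67313576e+01, -2.88174906e-04,
        1.30411561e-02, -2.49151458e-05]), 'tool_pos': array([0.24882917, 0.62708473, 0.40336259]), 'tcp_rot': array([-0.58974848, -3.08520309,  0.00342443]), 'wrist_force': array([0.4229242 , 0.00099353, 0.526552  ]), 'torque': array([-0.00466551,  0.00759181,  0.04509552]), 'width': 0.9993951412621029}
scene {'fovy': 47.221655197125145, 'cx': 320.38582579228216, 'cy': 244.77712277917712, 'camera_from_world': array([[ 0.71213699,  0.70195588, -0.01090133, -0.39407121],
       [ 0.57327584, -0.59041354, -0.56812557, -0.26851954],
       [-0.40523538,  0.39833377, -0.82286967,  1.32797377],
       [ 0.        ,  0.        ,  0.        ,  1.        ]])}
top {'fovy': 45.2076119085359, 'cx': 316.6253722522855, 'cy': 237.49620286420176, 'camera_from_world': array([[-0.00713394, -0.99993821,  0.00852486,  0.00650791],
       [-0.9872455 ,  0.00568696, -0.15910367,  0.59339557],
       [ 0.15904536, -0.00955117, -0.98722508,  1.04020209],
       [ 0.        ,  0.        ,  0.        ,  1.        ]])}
{'fovy': 64.78328108568674, 'cx': 315.87944887431854, 'cy': 235.2588974887365, 'tool_from_camera': array([[-2.98882409e-04, -9.51821049e-01, -3.06653877e-01,
         7.91724781e-02],
       [ 9.99999158e-01,  1.02769677e-04, -1.29364254e-03,
        -3.87082368e-04],
       [ 1.26283092e-03, -3.06654006e-01,  9.51820217e-01,
         3.05896951e-02],
       [ 0.00000000e+00,  0.00000000e+00,  0.00000000e+00,
         1.00000000e+00]])}
```

View pics/scene0.png

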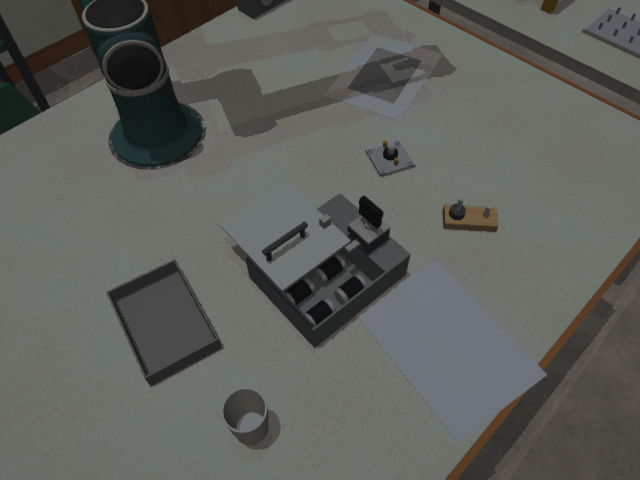

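View pics/top0.png

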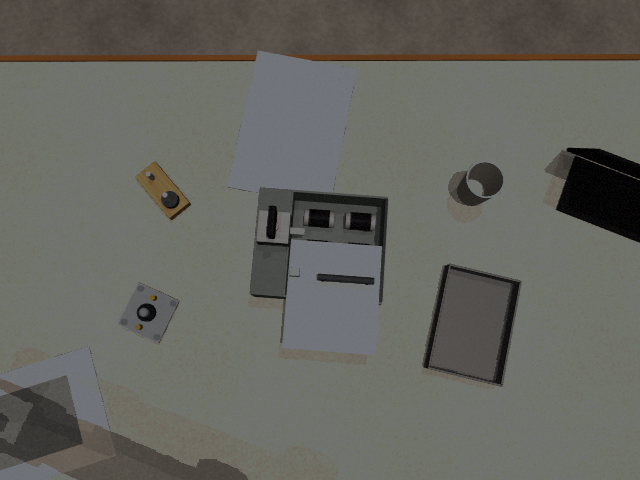

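```bash
python3 - <<'E'
import numpy as np,cv2
z=np.load("top0.npz");p=z['p'];d=z['d']
c=p[180:365,240:400];c=cv2.convertScaleAbs(c,alpha=2.2)
cv2.imwrite("pics/crop1.png",cv2.resize(c,None,fx=3.2,fy=3.2,interpolation=cv2.INTER_CUBIC)[:,:,::-1])
c=p[255:395,410:530];c=cv2.convertScaleAbs(c,alpha=2.2)
cv2.imwrite("pics/crop2.png",cv2.resize(c,None,fx=4,fy=4,interpolation=cv2.INTER_CUBIC)[:,:,::-1])
E
cat > h.py <<'E'
import numpy as np,cv2
from scipy.spatial.transform import Rotation as R
from workcell import bot, imaging
def ray(model,u,v,z,Twc=None):
    "world point where pixel ray meets height z"
    f=240/np.tan(np.radians(model['fovy'])/2)
    T=np.linalg.inv(model['camera_from_world']) if Twc is None else Twc
    r=T[:3,:3]@np.array([(u-model['cx'])/f,(v-model['cy'])/f,1]);o=T[:3,3]
    return o+r*(z-o[2])/r[2]
def proj(model,P,Twc=None):
    f=240/np.tan(np.radians(model['fovy'])/2)
    T=model['camera_from_world'] if Twc is None else np.linalg.inv(Twc)
    c=T[:3,:3]@np.asarray(P)+T[:3,3]
    return model['cx']+f*c[0]/c[2],model['cy']+f*c[1]/c[2]
def wristT(s):
    T=np.eye(4);T[:3,:3]=R.from_rotvec(s['tcp_rot']).as_matrix();T[:3,3]=s['tool_pos']
    return T@imaging.camera_model('wrist')['tool_from_camera']
E
```

```text
(no output)
```

View pics/crop1.png

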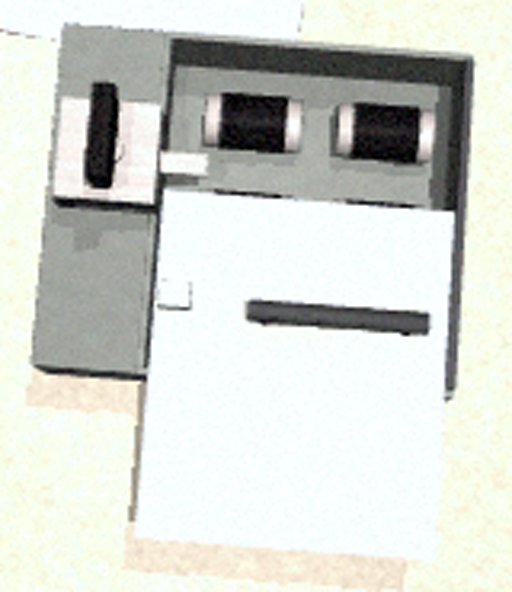

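View pics/crop2.png

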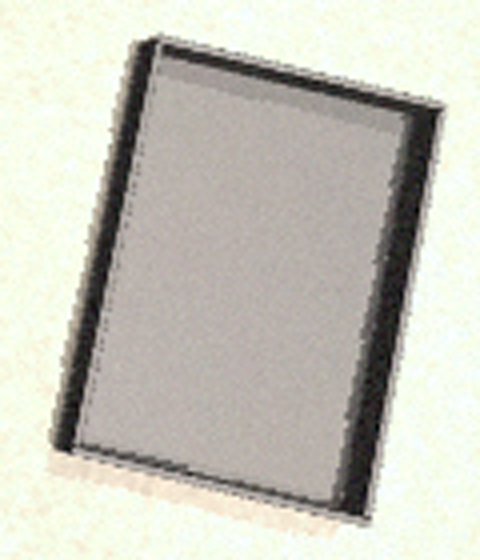

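```bash
cat > m.py <<'E'
from h import *
m=imaging.camera_model('top')
C=lambda u,v,z: ray(m,240+u/3.2-.5+.16,180+v/3.2-.34,z)
nw,ne,sw=C(65,25,.075),C(473,57,.075),C(33,368,.075)
print('case corners',nw,ne,sw, np.linalg.norm(nw-ne),np.linalg.norm(nw-sw))
yd=(nw-ne)[:2];a1=np.arctan2(-yd[0],yd[1]);xd=(nw-sw)[:2];a2=np.arctan2(xd[1],xd[0])
c=(ne+sw)/2
print('yaw',a1,a2,'centre',c)
for z in (.117,): 
  h1,h2=C(247,312,z),C(430,325,z);print('handle',h1,h2,(h1+h2)/2,np.arctan2(-(h1-h2)[0],(h1-h2)[1]))
b1,b2=C(104,84,.178),C(100,187,.178);print('bow',b1,b2,(b1+b2)/2)
a=a1
Rm=np.array([[np.cos(a),-np.sin(a)],[np.sin(a),np.cos(a)]])
print('lock pred',c[:2]+Rm@[.02,.084])
# housing front plate corners
T=lambda u,v,z: ray(m,410+u/4-.4,255+v/4-.4,z)
t=[T(150,38,.04),T(443,103,.04),T(370,520,.04),T(57,450,.04)]
print('tray',t,np.mean(t,0))
E
python3 m.py
```

```text
case corners [0.68399239 0.10781676 0.075     ] [ 0.66368748 -0.12946287  0.075     ] [0.48501466 0.12418971 0.075     ] 0.23814682973804743 0.1996502182068713
yaw -0.08536579031828358 -0.08210036412833663 centre [ 0.57435107 -0.00263658  0.075     ]
handle [0.51210486 0.00346452 0.117     ] [ 0.50436962 -0.09627059  0.117     ] [ 0.50823724 -0.04640304  0.117     ] -0.07740290502534065
bow [0.62629117 0.07787039 0.178     ] [0.57182568 0.07965966 0.178     ] [0.59905843 0.07876502 0.178     ]
lock pred [0.60144026 0.0793523 ]
tray [array([ 0.54229141, -0.243584  ,  0.04      ]), array([ 0.51067979, -0.38046778,  0.04      ]), array([ 0.32003501, -0.33484083,  0.04      ]), array([ 0.3524263, -0.1925849,  0.04     ])] [ 0.43135813 -0.28786938  0.04      ]
```

```bash
cat > go.py <<'E'
import sys
from h import *
# usage: go.py x y z yang(tool y-axis world angle)
s=bot.read_state();t=np.array([float(v) for v in sys.argv[1:4]]);a=float(sys.argv[4])
M=R.from_rotvec(s['tcp_rot']).as_matrix()
T=np.column_stack([[np.sin(a)*-1,np.cos(a),0],[np.cos(a),np.sin(a),0],[0,0,-1]])
d=R.from_matrix(M.T@T).as_rotvec()
print('slide units (current axes)',np.round(M.T@(t-s['tool_pos'])/.025,2),'| (axes after turn)',np.round(T.T@(t-s['tool_pos'])/.025,2),'| turn units',np.round(np.degrees(d)/4,2))
print('t',round(s['time'],2),'pos',np.round(s['tool_pos'],4),'yang',round(np.arctan2(M[1,1],M[0,1]),3),'F',np.round(s['wrist_force'],1),'M',np.round(s['torque'],2),'q',np.round(s['q'],2),'w',round(s['width'],3))
E
python3 go.py .601 .079 .40 1.488
python3 -m creep '[{"slide":[0,0,0],"angular":[0,0,-1]},{"slide":[-0.5,-0.5,0],"angular":[0,0,-1]},{"slide":[-0.6,-0.8,0],"angular":[0,0,-1]},{"slide":[-0.7,-1,0],"angular":[0,0,-1]},{"slide":[-0.7,-1,0],"angular":[0,0,-0.25]}]' -1
python3 go.py .601 .079 .40 1.488
```

```text
slide units (current axes) [-21.18 -15.18   0.17] | (axes after turn) [-15.85 -20.68   0.14] | turn units [-0.03 -0.01 -4.23]
t 0.1 pos [0.2489 0.6271 0.4035] yang 1.193 F [0.4 0.2 0.2] M [0.   0.01 0.06] q [ 1.16  0.26  1.61 -0.    1.27 -0.04] w 1.001
time: 0.52
tool_pos: [0.2947, 0.5336, 0.4037]
tcp_rot: [-0.12, -3.138, 0.002]
wrist_force: [0.1, -0.6, -0.6]
width: 1.001
slide units (current axes) [-13.61 -17.19   0.16] | (axes after turn) [-13.71 -17.11   0.15] | turn units [-0.02 -0.01  0.09]
t 0.52 pos [0.2947 0.5336 0.4037] yang 1.494 F [ 0.1 -0.6 -0.6] M [-0.04 -0.02  0.03] q [ 1.03  0.14  1.75  0.    1.25 -0.47] w 1.001
```

```bash
python3 -m creep '[{"slide":[-0.8,-1,0],"angular":[0,0,0]},{"slide":[-0.8,-1,0],"angular":[0,0,0]},{"slide":[-0.8,-1,0],"angular":[0,0,0]},{"slide":[-0.8,-1,0],"angular":[0,0,0]},{"slide":[-0.8,-1,0],"angular":[0,0,0]}]'
python3 -m creep '[{"slide":[-0.8,-1,0],"angular":[0,0,0]},{"slide":[-0.8,-1,0],"angular":[0,0,0]},{"slide":[-0.8,-1,0],"angular":[0,0,0]},{"slide":[-0.8,-1,0],"angular":[0,0,0]},{"slide":[-0.8,-1,0],"angular":[0,0,0]}]'
python3 -m creep '[{"slide":[-0.8,-1,0],"angular":[0,0,0]},{"slide":[-0.8,-1,0],"angular":[0,0,0]},{"slide":[-0.8,-1,0],"angular":[0,0,0]},{"slide":[-0.8,-1,0],"angular":[0,0,0]},{"slide":[-0.8,-1,0],"angular":[0,0,0]}]'
python3 -m creep '[{"slide":[-0.8,-1,0],"angular":[0,0,0]},{"slide":[0,0,0],"angular":[0,0,0]},{"slide":[0,0,0],"angular":[0,0,0]}]'
python3 go.py .601 .079 .40 1.488
python3 - <<'E'
from h import *
s=bot.read_state();p,d=imaging.read_camera('wrist')
np.savez('w1.npz',p=p,d=d,T=wristT(s))
cv2.imwrite('pics/w1.png',cv2.convertScaleAbs(p,alpha=1.8)[:,:,::-1])
E
```

```text
time: 0.93
tool_pos: [0.3849, 0.4003, 0.4042]
tcp_rot: [-0.127, -3.138, 0.001]
wrist_force: [1.1, 0.2, 0.2]
width: 1.004
time: 1.35
tool_pos: [0.4745, 0.2676, 0.4042]
tcp_rot: [-0.127, -3.138, 0.001]
wrist_force: [0.5, -0.3, 0.1]
width: 0.997
time: 1.77
tool_pos: [0.5641, 0.1349, 0.4041]
tcp_rot: [-0.128, -3.138, 0.0]
wrist_force: [0.5, 0.4, 0.7]
width: 1.001
time: 2.02
tool_pos: [0.582, 0.1085, 0.4039]
tcp_rot: [-0.132, -3.137, 0.0]
wrist_force: [-0.4, 1.3, 0.5]
width: 1.003
slide units (current axes) [-0.86 -1.11  0.16] | (axes after turn) [-0.85 -1.11  0.16] | turn units [-0.   -0.02 -0.02]
t 2.02 pos [0.582  0.1085 0.4039] yang 1.487 F [-0.4  1.3  0.5] M [0.04 0.02 0.02] q [ 0.14  0.11  1.79  0.    1.25 -1.34] w 1.003
```

View pics/w1.png

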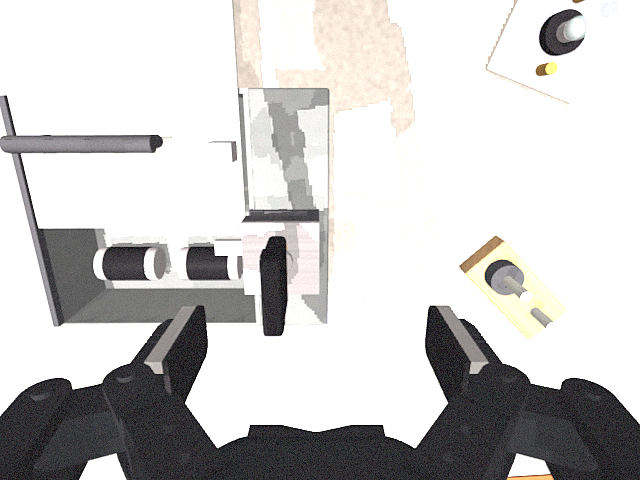

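```bash
cat > pts.py <<'E'
from h import *
def cloud(z):
    m=imaging.camera_model('wrist');f=240/np.tan(np.radians(m['fovy'])/2)
    v,u=np.mgrid[:480,:640];d=z['d'].astype(float)
    P=np.stack([(u-m['cx'])/f*d,(v-m['cy'])/f*d,d],-1)@z['T'][:3,:3].T+z['T'][:3,3]
    P[d==0]=np.nan
    return P
E
python3 - <<'E'
from pts import *
z=np.load('w1.npz');P=cloud(z)
sub=P[225:345,250:300]
m=(sub[...,2]>.165)&(sub[...,2]<.2)
q=sub[m];print(len(q),q.min(0),q.max(0),np.median(q,0))
top=q[q[:,2]>.174]
r=cv2.minAreaRect((top[:,:2]*1000).astype(np.float32));print(r)
# handle
s2=P[120:165,0:170];q=s2[(s2[...,2]>.1)&(s2[...,2]<.13)];print('handle',cv2.minAreaRect((q[:,:2]*1000).astype(np.float32)),q[:,2].max())
# faceplate
s3=P[205:300,230:330];q=s3[(s3[...,2]>.108)&(s3[...,2]<.122)];print('plate',cv2.minAreaRect((q[:,:2]*1000).astype(np.float32)),np.median(q[:,2]))
E
```

```text
1854 [0.57619573 0.07226645 0.1650653 ] [0.62683664 0.08802764 0.18034663] [0.59779532 0.08082469 0.17792851]
((601.4954223632812, 80.05925750732422), (12.093405723571777, 49.99040985107422), 85.25814056396484)
handle ((508.6829528808594, -46.76686096191406), (101.31842041015625, 12.098523139953613), 85.1891860961914) 0.11902770502808452
plate ((601.9616088867188, 79.72996520996094), (55.9971809387207, 56.96385955810547), 85.33517456054688) 0.11522826188777896
```

```bash
python3 -m creep '[{"slide":[-0.4,-0.6,0],"angular":[0,0,0]},{"slide":[-0.46,-0.5,0],"angular":[0,0,0]},{"slide":[0,0,1],"angular":[0,0,0]},{"slide":[0,0,0.6],"angular":[0,0,0]},{"slide":[0,0,0],"angular":[0,0,0]}]'
python3 go.py .6015 .0799 .31 1.488
```

```text
time: 2.48
tool_pos: [0.5993, 0.081, 0.3605]
tcp_rot: [-0.126, -3.132, 0.001]
wrist_force: [-1.1, -0.0, -0.4]
width: 1.001
slide units (current axes) [-0.11 -0.04  2.02] | (axes after turn) [-0.09 -0.04  2.02] | turn units [-0.02 -0.1   0.03]
t 2.48 pos [0.5993 0.081  0.3605] yang 1.49 F [-1.1 -0.  -0.4] M [-0.   -0.   -0.02] q [ 0.09  0.17  1.81  0.    1.18 -1.4 ] w 1.001
```

```bash
python3 -m creep '[{"slide":[0,0,0.8],"angular":[0,0,0]},{"slide":[0,0,0.7],"angular":[0,0,0]},{"slide":[0,0,0.4],"angular":[0,0,0]},{"slide":[0,0,0],"angular":[0,0,0]},{"slide":[0,0,0],"angular":[0,0,0]}]'
python3 go.py .6015 .0799 .31 1.488
```

```text
time: 2.9
tool_pos: [0.6006, 0.0812, 0.3172]
tcp_rot: [-0.126, -3.138, 0.0]
wrist_force: [0.2, -0.1, 0.3]
width: 1.004
slide units (current axes) [-0.04 -0.05  0.29] | (axes after turn) [-0.04 -0.05  0.29] | turn units [-0.   -0.01  0.03]
t 2.9 pos [0.6006 0.0812 0.3172] yang 1.49 F [ 0.2 -0.1  0.3] M [ 0.03 -0.01  0.06] q [ 0.09  0.2   1.84  0.    1.09 -1.4 ] w 1.004
```

```bash
python3 -m creep '[{"slide":[-0.04,-0.05,0.2],"angular":[0,0,0]},{"slide":[0,0,0],"angular":[0,0,0]}]'
python3 go.py .6015 .0799 .31 1.488
python3 -m creep '[{"slide":[0,0,0],"angular":[0,0,0]},{"slide":[0,0,0],"angular":[0,0,0]},{"slide":[0,0,0],"angular":[0,0,0]},{"slide":[0,0,0],"angular":[0,0,0]},{"slide":[0,0,0],"angular":[0,0,0]}]' 1 60
python3 -m creep '[{"slide":[0,0,0],"angular":[0,0,0]},{"slide":[0,0,0],"angular":[0,0,0]},{"slide":[0,0,0],"angular":[0,0,0]},{"slide":[0,0,0],"angular":[0,0,0]},{"slide":[0,0,0],"angular":[0,0,0]}]'
python3 go.py .6015 .0799 .31 1.488
python3 - <<'E'
from h import *
s=bot.read_state();p,d=imaging.read_camera('wrist')
np.savez('w2.npz',p=p,d=d,T=wristT(s))
cv2.imwrite('pics/w2.png',cv2.convertScaleAbs(p,alpha=1.8)[:,:,::-1])
E
```

```text
time: 3.07
tool_pos: [0.6021, 0.0795, 0.3129]
tcp_rot: [0.127, 3.137, 0.0]
wrist_force: [-0.1, -0.7, -0.4]
width: 1.004
slide units (current axes) [0.03 0.02 0.12] | (axes after turn) [0.03 0.02 0.12] | turn units [0.   0.02 0.03]
t 3.07 pos [0.6021 0.0795 0.3129] yang 1.49 F [-0.1 -0.7 -0.4] M [ 0.03 -0.   -0.02] q [ 0.09  0.21  1.85 -0.    1.08 -1.4 ] w 1.004
time: 3.48
tool_pos: [0.6017, 0.0794, 0.3124]
tcp_rot: [0.127, 3.139, 0.0]
wrist_force: [0.1, 0.0, -0.4]
width: 0.299
time: 3.9
tool_pos: [0.6017, 0.0797, 0.3123]
tcp_rot: [0.127, 3.139, 0.001]
wrist_force: [-0.4, 2.4, 0.7]
width: 0.132
slide units (current axes) [0.01 0.01 0.09] | (axes after turn) [0.01 0.01 0.09] | turn units [0.01 0.   0.02]
t 3.9 pos [0.6017 0.0797 0.3123] yang 1.49 F [-0.4  2.4  0.7] M [ 0.36  0.03 -0.04] q [ 0.09  0.21  1.85  0.    1.08 -1.4 ] w 0.132
```

View pics/w2.png

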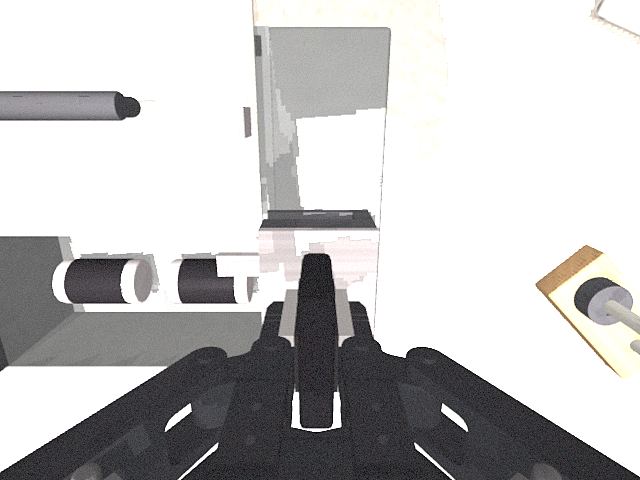

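The pads hold the bow at (316, 340) squarely. Now turning clockwise.

```bash
python3 -m creep '[{"slide":[0,0,0],"angular":[0,0,1]},{"slide":[0,0,0],"angular":[0,0,1]},{"slide":[0,0,0],"angular":[0,0,1]},{"slide":[0,0,0],"angular":[0,0,1]},{"slide":[0,0,0],"angular":[0,0,1]}]'
python3 go.py .6015 .0799 .31 1.488
python3 -m creep '[{"slide":[0,0,0],"angular":[0,0,1]},{"slide":[0,0,0],"angular":[0,0,1]},{"slide":[0,0,0],"angular":[0,0,1]},{"slide":[0,0,0],"angular":[0,0,1]},{"slide":[0,0,0],"angular":[0,0,1]}]'
python3 go.py .6015 .0799 .31 1.488
```

```text
time: 4.37
tool_pos: [0.6019, 0.0801, 0.3123]
tcp_rot: [0.676, 3.067, 0.002]
wrist_force: [0.0, 4.1, -0.5]
width: 0.133
slide units (current axes) [ 0.01 -0.01  0.09] | (axes after turn) [ 0.01 -0.01  0.09] | turn units [ 0.02  0.01 -5.02]
t 4.37 pos [0.6019 0.0801 0.3123] yang 1.137 F [ 0.   4.1 -0.5] M [ 0.73 -0.14  0.1 ] q [ 0.09  0.21  1.85  0.    1.08 -1.05] w 0.133
time: 4.78
tool_pos: [0.6019, 0.0802, 0.3124]
tcp_rot: [1.198, 2.904, 0.003]
wrist_force: [0.6, 4.5, 0.6]
width: 0.132
slide units (current axes) [ 0.   -0.02  0.09] | (axes after turn) [ 0.02 -0.01  0.09] | turn units [  0.03   0.   -10.02]
t 4.78 pos [0.6019 0.0802 0.3124] yang 0.788 F [0.6 4.5 0.6] M [ 0.77 -0.15  0.11] q [ 0.09  0.21  1.85  0.    1.08 -0.7 ] w 0.132
```

```bash
python3 -m creep '[{"slide":[0,0,0],"angular":[0,0,1]},{"slide":[0,0,0],"angular":[0,0,1]},{"slide":[0,0,0],"angular":[0,0,1]},{"slide":[0,0,0],"angular":[0,0,1]},{"slide":[0,0,0],"angular":[0,0,1]}]'
python3 -m creep '[{"slide":[0,0,0],"angular":[0,0,1]},{"slide":[0,0,0],"angular":[0,0,1]},{"slide":[0,0,0],"angular":[0,0,1]},{"slide":[0,0,0],"angular":[0,0,1]},{"slide":[0,0,0],"angular":[0,0,0.6]}]'
python3 go.py .6015 .0799 .31 1.488
python3 - <<'E'
from h import *
s=bot.read_state();p,d=imaging.read_camera('top')
np.savez('t2.npz',p=p,d=d)
cv2.imwrite('pics/t2.png',cv2.resize(cv2.convertScaleAbs(p[180:365,220:400],alpha=2.),None,fx=3.2,fy=3.2)[:,:,::-1])
p,d=imaging.read_camera('wrist')
cv2.imwrite('pics/w3.png',cv2.convertScaleAbs(p,alpha=1.8)[:,:,::-1])
E
```

```text
time: 5.2
tool_pos: [0.6019, 0.0802, 0.3124]
tcp_rot: [1.684, 2.652, 0.004]
wrist_force: [0.8, 3.9, 0.1]
width: 0.13
time: 5.62
tool_pos: [0.602, 0.0802, 0.3124]
tcp_rot: [-2.086, -2.349, -0.004]
wrist_force: [0.5, 3.9, -0.5]
width: 0.13
slide units (current axes) [-0.01 -0.02  0.09] | (axes after turn) [ 0.02 -0.02  0.09] | turn units [  0.04  -0.   -19.62]
t 5.62 pos [0.602  0.0802 0.3124] yang 0.118 F [ 0.5  3.9 -0.5] M [ 0.87 -0.29  0.05] q [ 0.09  0.21  1.85  0.    1.08 -0.03] w 0.13
```

View pics/w3.png

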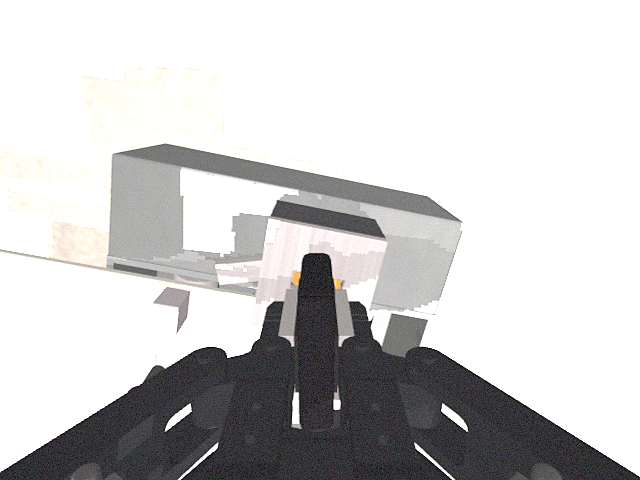

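View pics/t2.png

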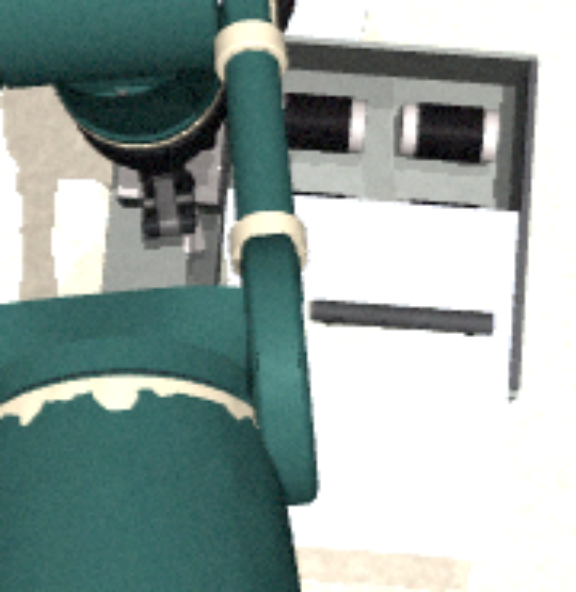

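```bash
python3 -m creep '[{"slide":[0,0,0],"angular":[0,0,0]},{"slide":[0,0,0],"angular":[0,0,0]},{"slide":[0,0,0],"angular":[0,0,0]},{"slide":[0,0,0],"angular":[0,0,0]},{"slide":[0,0,0],"angular":[0,0,0]}]' -1
python3 -m creep '[{"slide":[0,0,0],"angular":[0,0,0]},{"slide":[0,0,-0.6],"angular":[0,0,0]},{"slide":[0,0,-1],"angular":[0,0,0]},{"slide":[0,0,-1],"angular":[0,0,0]},{"slide":[0,0,0],"angular":[0,0,0]}]'
python3 -m creep '[{"slide":[0,0,0],"angular":[0,0,1]},{"slide":[0,0,0],"angular":[0,0,1]},{"slide":[0,0,0],"angular":[0,0,0.87]},{"slide":[0,0,0],"angular":[0,0,0]}]'
python3 go.py .5087 -.0468 .268 -.083
python3 - <<'E'
from h import *
s=bot.read_state();p,d=imaging.read_camera('wrist')
np.savez('w4.npz',p=p,d=d,T=wristT(s))
cv2.imwrite('pics/w4.png',cv2.convertScaleAbs(p,alpha=1.8)[:,:,::-1])
E
```

```text
time: 6.13
tool_pos: [0.6015, 0.0792, 0.312]
tcp_rot: [-2.082, -2.352, 0.001]
wrist_force: [-0.6, 0.0, 0.1]
width: 0.829
time: 6.55
tool_pos: [0.6034, 0.0796, 0.3833]
tcp_rot: [2.078, 2.347, 0.011]
wrist_force: [1.4, 0.6, 1.0]
width: 1.002
time: 6.88
tool_pos: [0.6015, 0.0794, 0.3768]
tcp_rot: [-2.309, -2.13, 0.001]
wrist_force: [-0.4, -0.1, 0.1]
width: 1.002
slide units (current axes) [-5.33 -3.29  4.36] | (axes after turn) [-5.34 -3.28  4.35] | turn units [-0.01  0.    0.04]
t 6.88 pos [0.6015 0.0794 0.3768] yang -0.08 F [-0.4 -0.1  0.1] M [ 0.02  0.01 -0.05] q [ 0.09  0.16  1.79 -0.    1.2   0.17] w 1.002
```

View pics/w4.png

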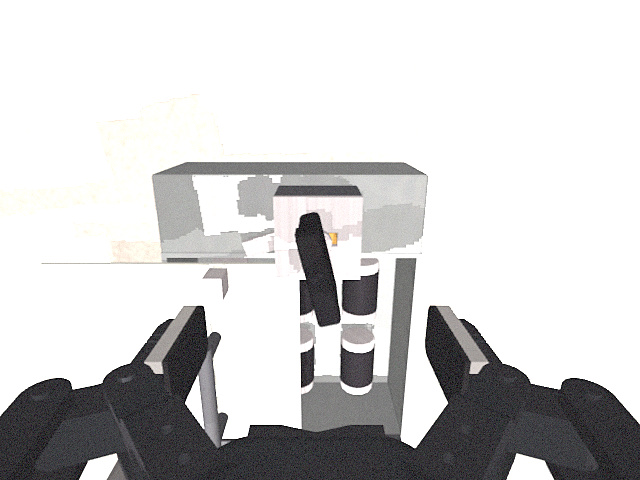

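```bash
python3 -m creep '[{"slide":[-1,-0.6,0],"angular":[0,0,0]},{"slide":[-1,-0.6,0],"angular":[0,0,0]},{"slide":[-1,-0.6,0],"angular":[0,0,0]},{"slide":[-1,-0.6,0],"angular":[0,0,0]},{"slide":[-1,-0.6,0],"angular":[0,0,0]}]'
python3 -m creep '[{"slide":[-0.33,-0.28,0.3],"angular":[0,0,0]},{"slide":[0,0,1],"angular":[0,0,0]},{"slide":[0,0,1],"angular":[0,0,0]},{"slide":[0,0,0],"angular":[0,0,0]},{"slide":[0,0,0],"angular":[0,0,0]}]'
python3 go.py .5087 -.0468 .268 -.083
```

```text
time: 7.35
tool_pos: [0.5161, -0.04, 0.3769]
tcp_rot: [-2.305, -2.135, 0.0]
wrist_force: [-0.2, 0.0, -0.0]
width: 1.004
time: 7.77
tool_pos: [0.5085, -0.0466, 0.318]
tcp_rot: [-2.304, -2.131, 0.004]
wrist_force: [0.3, 0.3, 0.5]
width: 1.001
slide units (current axes) [-0.01  0.02  2.  ] | (axes after turn) [-0.01  0.01  2.  ] | turn units [-0.06 -0.01  0.07]
t 7.77 pos [ 0.5085 -0.0466  0.318 ] yang -0.078 F [0.3 0.3 0.5] M [ 0.02 -0.06 -0.01] q [-0.14  0.03  2.04  0.    1.08 -0.06] w 1.001
```

```bash
python3 -m creep '[{"slide":[0,0,0.7],"angular":[0,0,0]},{"slide":[0,0,0.7],"angular":[0,0,0]},{"slide":[0,0,0.5],"angular":[0,0,0]},{"slide":[0,0,0],"angular":[0,0,0]},{"slide":[0,0,0],"angular":[0,0,0]}]'
python3 go.py .5087 -.0468 .268 -.083
python3 -m creep '[{"slide":[0,0,0],"angular":[0,0,0]},{"slide":[0,0,0],"angular":[0,0,0]},{"slide":[0,0,0],"angular":[0,0,0]},{"slide":[0,0,0],"angular":[0,0,0]},{"slide":[0,0,0],"angular":[0,0,0]}]' 1 40
python3 -m creep '[{"slide":[0,0,0],"angular":[0,0,0]},{"slide":[0,0,0],"angular":[0,0,0]},{"slide":[0,0,0],"angular":[0,0,0]},{"slide":[0,0,0],"angular":[0,0,0]},{"slide":[0,0,0],"angular":[0,0,0]}]'
python3 go.py .5087 -.0468 .268 -.083
```

```text
time: 8.18
tool_pos: [0.51, -0.0466, 0.273]
tcp_rot: [2.306, 2.133, 0.0]
wrist_force: [1.2, 0.3, 0.7]
width: 1.0
slide units (current axes) [-0.01 -0.05  0.2 ] | (axes after turn) [-0.01 -0.05  0.2 ] | turn units [ 0.   -0.    0.07]
t 8.18 pos [ 0.51   -0.0466  0.273 ] yang -0.078 F [1.2 0.3 0.7] M [ 0.02 -0.04  0.01] q [-0.14  0.08  2.08  0.    0.98 -0.06] w 1.0
time: 8.6
tool_pos: [0.5096, -0.0469, 0.2728]
tcp_rot: [2.307, 2.131, 0.001]
wrist_force: [-1.1, 0.2, 0.3]
width: 0.299
time: 9.02
tool_pos: [0.5095, -0.0469, 0.2726]
tcp_rot: [2.307, 2.132, 0.0]
wrist_force: [-1.1, 0.1, 4.3]
width: 0.122
slide units (current axes) [ 0.   -0.03  0.18] | (axes after turn) [ 0.   -0.03  0.18] | turn units [0.   0.   0.06]
t 9.02 pos [ 0.5095 -0.0469  0.2726] yang -0.079 F [-1.1  0.1  4.3] M [ 0.01  0.26 -0.02] q [-0.14  0.08  2.08 -0.    0.98 -0.06] w 0.122
```

```bash
python3 -m creep '[{"slide":[0,0.4,0],"angular":[0,0,0]},{"slide":[0,0.6,0],"angular":[0,0,0]},{"slide":[0,0.6,0],"angular":[0,0,0]},{"slide":[0,0.6,0],"angular":[0,0,0]},{"slide":[0,0,0],"angular":[0,0,0]}]'
python3 go.py .5087 -.0468 .268 -.083
python3 -m creep '[{"slide":[0,0.3,0],"angular":[0,0,0]},{"slide":[0,0.2,0],"angular":[0,0,0]},{"slide":[0,0.2,0],"angular":[0,0,0]},{"slide":[0,0,0],"angular":[0,0,0]}]'
python3 go.py .5087 -.0468 .268 -.083
```

```text
time: 9.43
tool_pos: [0.5667, -0.0516, 0.2726]
tcp_rot: [2.305, 2.13, 0.004]
wrist_force: [1.3, -0.6, 3.2]
width: 0.123
slide units (current axes) [ 0.01 -2.33  0.18] | (axes after turn) [-0.   -2.33  0.19] | turn units [0.05 0.   0.06]
t 9.43 pos [ 0.5667 -0.0516  0.2726] yang -0.079 F [ 1.3 -0.6  3.2] M [-0.07 -0.3   0.02] q [-0.13  0.18  1.96 -0.    0.99 -0.06] w 0.123
time: 9.77
tool_pos: [0.5821, -0.0528, 0.2726]
tcp_rot: [2.307, 2.131, 0.001]
wrist_force: [0.9, -1.1, 3.5]
width: 0.121
slide units (current axes) [ 0.01 -2.95  0.18] | (axes after turn) [-0.   -2.95  0.19] | turn units [0.02 0.01 0.06]
t 9.77 pos [ 0.5821 -0.0528  0.2726] yang -0.079 F [ 0.9 -1.1  3.5] M [-0.22 -0.16 -0.04] q [-0.13  0.21  1.93 -0.    1.   -0.05] w 0.121
```

Still sliding freely (73 mm); small steps on to the stop.

```bash
python3 -m creep '[{"slide":[0,0.15,0],"angular":[0,0,0]},{"slide":[0,0.15,0],"angular":[0,0,0]},{"slide":[0,0,0],"angular":[0,0,0]}]'
python3 go.py .5087 -.0468 .268 -.083
python3 -m creep '[{"slide":[0,0.15,0],"angular":[0,0,0]},{"slide":[0,0.15,0],"angular":[0,0,0]},{"slide":[0,0,0],"angular":[0,0,0]}]'
python3 go.py .5087 -.0468 .268 -.083
python3 - <<'E'
from h import *
s=bot.read_state();p,d=imaging.read_camera('wrist')
np.savez('w5.npz',p=p,d=d,T=wristT(s))
cv2.imwrite('pics/w5.png',cv2.convertScaleAbs(p,alpha=1.8)[:,:,::-1])
E
```

```text
time: 10.02
tool_pos: [0.5892, -0.0534, 0.2726]
tcp_rot: [2.307, 2.132, 0.0]
wrist_force: [0.6, -0.8, 5.5]
width: 0.125
slide units (current axes) [ 0.01 -3.23  0.18] | (axes after turn) [-0.   -3.23  0.18] | turn units [0.01 0.01 0.06]
t 10.02 pos [ 0.5892 -0.0534  0.2726] yang -0.079 F [ 0.6 -0.8  5.5] M [-0.17 -0.03  0.01] q [-0.13  0.22  1.91 -0.    1.01 -0.05] w 0.125
time: 10.27
tool_pos: [0.5967, -0.054, 0.2726]
tcp_rot: [2.307, 2.131, 0.0]
wrist_force: [0.3, -1.9, 5.1]
width: 0.121
slide units (current axes) [ 0.01 -3.53  0.18] | (axes after turn) [-0.   -3.53  0.18] | turn units [0.01 0.01 0.06]
t 10.27 pos [ 0.5967 -0.054   0.2726] yang -0.079 F [ 0.3 -1.9  5.1] M [-0.26  0.04 -0.07] q [-0.13  0.24  1.9  -0.    1.01 -0.05] w 0.121
```

View pics/w5.png

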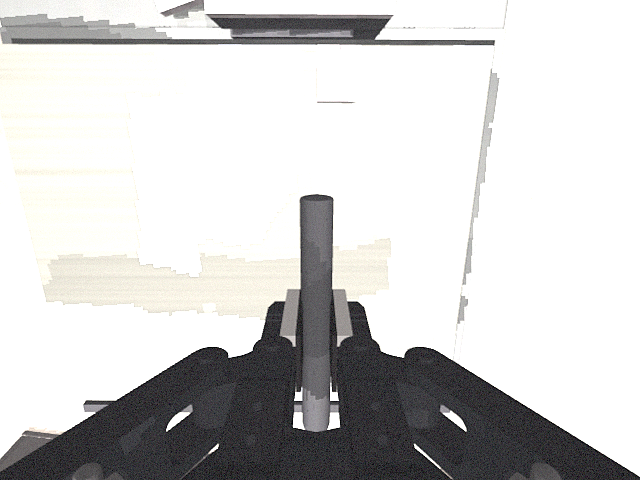

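```bash
python3 -m creep '[{"slide":[0,0.12,0],"angular":[0,0,0]},{"slide":[0,0.08,0],"angular":[0,0,0]},{"slide":[0,0,0],"angular":[0,0,0]}]'
python3 go.py .5087 -.0468 .268 -.083
```

```text
time: 10.57
tool_pos: [0.6015, -0.0544, 0.2726]
tcp_rot: [2.307, 2.132, -0.0]
wrist_force: [0.2, -1.3, 5.6]
width: 0.119
slide units (current axes) [ 0.01 -3.72  0.18] | (axes after turn) [-0.01 -3.72  0.18] | turn units [0.   0.01 0.06]
t 10.57 pos [ 0.6015 -0.0544  0.2726] yang -0.079 F [ 0.2 -1.3  5.6] M [-0.24  0.17  0.01] q [-0.13  0.25  1.89 -0.    1.01 -0.05] w 0.119
```

```bash
python3 -m creep '[{"slide":[0,0.08,0],"angular":[0,0,0]},{"slide":[0,0.08,0],"angular":[0,0,0]},{"slide":[0,0,0],"angular":[0,0,0]}]'
python3 go.py .5087 -.0468 .268 -.083
```

```text
time: 10.82
tool_pos: [0.6031, -0.0545, 0.2725]
tcp_rot: [-2.303, -2.128, 0.009]
wrist_force: [-12.4, -0.3, 15.2]
width: 0.122
slide units (current axes) [ 0.01 -3.79  0.21] | (axes after turn) [-0.   -3.79  0.18] | turn units [-0.12  0.01  0.06]
t 10.82 pos [ 0.6031 -0.0545  0.2725] yang -0.079 F [-12.4  -0.3  15.2] M [-0.14  1.94  0.03] q [-0.13  0.25  1.88 -0.    1.02 -0.05] w 0.122
```

```bash
python3 -m creep '[{"slide":[0,-0.06,0],"angular":[0,0,0]},{"slide":[0,0,0],"angular":[0,0,0]}]'
python3 -m creep '[{"slide":[0,0,0],"angular":[0,0,0]},{"slide":[0,0,0],"angular":[0,0,0]},{"slide":[0,0,0],"angular":[0,0,0]},{"slide":[0,0,0],"angular":[0,0,0]},{"slide":[0,0,0],"angular":[0,0,0]}]' -1
python3 -m creep '[{"slide":[0,0,0],"angular":[0,0,0]},{"slide":[0,0,-1],"angular":[0,0,0]},{"slide":[0,0,-1],"angular":[0,0,0]},{"slide":[0,0,-1],"angular":[0,0,0]},{"slide":[0,0,-1],"angular":[0,0,0]}]'
python3 -m creep '[{"slide":[0,0,-0.3],"angular":[0,0,0]},{"slide":[0,0,0],"angular":[0,0,-1]},{"slide":[0,0,0],"angular":[0,0,-1]},{"slide":[0,0,0],"angular":[0,0,-0.87]},{"slide":[0,0,0],"angular":[0,0,0]}]'
python3 go.py .6017 .0797 .376 .118
python3 - <<'E'
from h import *
from pts import *
s=bot.read_state();p,d=imaging.read_camera('wrist')
np.savez('w6.npz',p=p,d=d,T=wristT(s))
cv2.imwrite('pics/w6.png',cv2.convertScaleAbs(p,alpha=1.2)[:,:,::-1])
E
```

```text
time: 10.98
tool_pos: [0.6023, -0.0545, 0.2725]
tcp_rot: [-2.305, -2.13, 0.005]
wrist_force: [-6.6, -0.7, 10.6]
width: 0.12
time: 11.4
tool_pos: [0.6039, -0.0543, 0.2716]
tcp_rot: [-2.307, -2.132, 0.001]
wrist_force: [0.1, 1.0, -0.4]
width: 0.824
time: 11.82
tool_pos: [0.604, -0.0543, 0.3729]
tcp_rot: [-2.307, -2.132, 0.001]
wrist_force: [0.3, 0.1, -0.0]
width: 0.999
time: 12.23
tool_pos: [0.6038, -0.0544, 0.3786]
tcp_rot: [-2.08, -2.353, 0.001]
wrist_force: [0.4, 0.4, -0.4]
width: 1.001
slide units (current axes) [5.33 0.57 0.11] | (axes after turn) [5.34 0.55 0.11] | turn units [-0.02 -0.    0.07]
t 12.23 pos [ 0.6038 -0.0544  0.3786] yang 0.123 F [ 0.4  0.4 -0.4] M [ 0.02 -0.01  0.02] q [-0.13  0.15  1.79  0.    1.2  -0.25] w 1.001
```

View pics/w6.png

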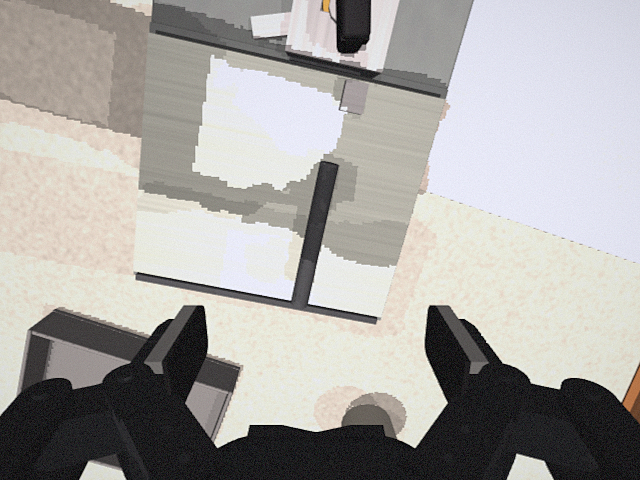

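```bash
python3 -m creep '[{"slide":[1,0.1,0],"angular":[0,0,0]},{"slide":[1,0.1,0],"angular":[0,0,0]},{"slide":[1,0.1,0],"angular":[0,0,0]},{"slide":[1,0.1,0],"angular":[0,0,0]},{"slide":[1,0.1,0],"angular":[0,0,0]}]'
python3 -m creep '[{"slide":[0.33,0.04,0],"angular":[0,0,0.07]},{"slide":[0,0,0.5],"angular":[0,0,0]},{"slide":[0,0,0.5],"angular":[0,0,0]},{"slide":[0,0,0],"angular":[0,0,0]}]'
python3 go.py .6017 .0797 .312 .118
python3 - <<'E'
from h import *
from pts import *
s=bot.read_state();p,d=imaging.read_camera('wrist')
np.savez('w7.npz',p=p,d=d,T=wristT(s))
P=cloud(dict(p=p,d=d,T=wristT(s)))
w=(P[...,2]>.174)&(P[...,2]<.184)&(abs(P[...,0]-.6)<.04)&(abs(P[...,1]-.08)<.04)
q=P[w];print(len(q),cv2.minAreaRect((q[:,:2]*1000).astype(np.float32)))
cv2.imwrite('pics/w7.png',cv2.convertScaleAbs(p,alpha=1.2)[:,:,::-1])
E
```

```text
time: 12.7
tool_pos: [0.6011, 0.0722, 0.3789]
tcp_rot: [-2.085, -2.349, 0.001]
wrist_force: [-0.2, -0.1, 0.3]
width: 1.002
time: 13.03
tool_pos: [0.5999, 0.0785, 0.3501]
tcp_rot: [-2.087, -2.343, 0.008]
wrist_force: [-0.8, -0.7, -1.0]
width: 0.999
slide units (current axes) [0.04 0.09 1.52] | (axes after turn) [0.04 0.08 1.52] | turn units [-0.1   0.01 -0.03]
t 13.03 pos [0.5999 0.0785 0.3501] yang 0.116 F [-0.8 -0.7 -1. ] M [ 0.01 -0.01 -0.03] q [ 0.09  0.17  1.81 -0.    1.16 -0.03] w 0.999
3034 ((601.6837158203125, 78.92747497558594), (12.035726547241211, 50.89780807495117), 8.770448684692383)
```

View pics/w7.png

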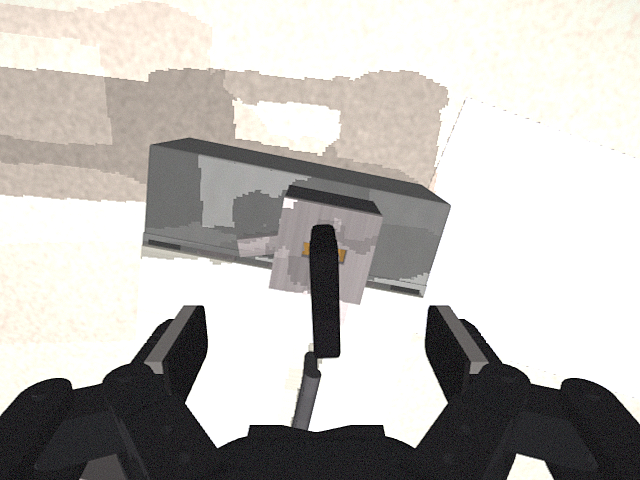

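```bash
python3 -m creep '[{"slide":[0.04,0.06,0.5],"angular":[0,0,-0.45]},{"slide":[0,0,0.5],"angular":[0,0,0]},{"slide":[0,0,0.3],"angular":[0,0,0]},{"slide":[0,0,0],"angular":[0,0,0]},{"slide":[0,0,0],"angular":[0,0,0]}]'
python3 go.py .6017 .0797 .312 .15
```

```text
time: 13.5
tool_pos: [0.6024, 0.0801, 0.3211]
tcp_rot: [-2.052, -2.377, 0.003]
wrist_force: [-0.3, -0.1, 0.3]
width: 0.999
slide units (current axes) [-0.01 -0.03  0.36] | (axes after turn) [-0.01 -0.03  0.36] | turn units [-0.03 -0.   -0.05]
t 13.5 pos [0.6024 0.0801 0.3211] yang 0.147 F [-0.3 -0.1  0.3] M [ 0.01 -0.    0.  ] q [ 0.09  0.2   1.84 -0.    1.1  -0.06] w 0.999
```

```bash
python3 -m creep '[{"slide":[0,-0.02,0.36],"angular":[0,0,0]},{"slide":[0,0,0],"angular":[0,0,0]}]'
python3 -m creep '[{"slide":[0,0,0],"angular":[0,0,0]},{"slide":[0,0,0],"angular":[0,0,0]},{"slide":[0,0,0],"angular":[0,0,0]},{"slide":[0,0,0],"angular":[0,0,0]},{"slide":[0,0,0],"angular":[0,0,0]}]' 1 60
python3 -m creep '[{"slide":[0,0,0],"angular":[0,0,0]},{"slide":[0,0,0],"angular":[0,0,0]},{"slide":[0,0,0],"angular":[0,0,0]},{"slide":[0,0,0],"angular":[0,0,0]},{"slide":[0,0,0],"angular":[0,0,0]}]'
python3 go.py .6017 .0797 .312 1.488
python3 -m creep '[{"slide":[0,0,0],"angular":[0,0,-1]},{"slide":[0,0,0],"angular":[0,0,-1]},{"slide":[0,0,0],"angular":[0,0,-1]},{"slide":[0,0,0],"angular":[0,0,-1]},{"slide":[0,0,0],"angular":[0,0,-1]}]'
python3 -m creep '[{"slide":[0,0,0],"angular":[0,0,-1]},{"slide":[0,0,0],"angular":[0,0,-1]},{"slide":[0,0,0],"angular":[0,0,-1]},{"slide":[0,0,0],"angular":[0,0,-1]},{"slide":[0,0,0],"angular":[0,0,-1]}]'
python3 go.py .6017 .0797 .312 1.488
```

```text
time: 13.67
tool_pos: [0.6019, 0.0804, 0.3122]
tcp_rot: [-2.051, -2.379, 0.001]
wrist_force: [-0.6, -0.5, -0.5]
width: 0.998
time: 14.08
tool_pos: [0.6024, 0.0807, 0.3136]
tcp_rot: [2.051, 2.379, 0.001]
wrist_force: [0.5, 0.7, -0.5]
width: 0.301
time: 14.5
tool_pos: [0.6024, 0.0806, 0.3135]
tcp_rot: [2.051, 2.379, 0.001]
wrist_force: [0.2, 0.8, 2.5]
width: 0.128
slide units (current axes) [-0.03 -0.03  0.06] | (axes after turn) [ 0.02 -0.04  0.06] | turn units [ 1.00e-02  1.00e-02 -1.92e+01]
t 14.5 pos [0.6024 0.0806 0.3135] yang 0.148 F [0.2 0.8 2.5] M [0.01 0.04 0.01] q [ 0.09  0.21  1.85  0.    1.09 -0.06] w 0.128
time: 14.92
tool_pos: [0.6023, 0.0806, 0.3136]
tcp_rot: [1.602, 2.702, 0.0]
wrist_force: [-0.3, -0.5, 2.4]
width: 0.128
time: 15.33
tool_pos: [0.6023, 0.0805, 0.3136]
tcp_rot: [1.109, 2.939, 0.0]
wrist_force: [0.1, -0.2, 2.6]
width: 0.131
slide units (current axes) [-0.   -0.04  0.06] | (axes after turn) [ 0.02 -0.04  0.06] | turn units [ 0.    0.01 -9.15]
t 15.33 pos [0.6023 0.0805 0.3136] yang 0.849 F [ 0.1 -0.2  2.6] M [-0.08  0.06 -0.13] q [ 0.09  0.21  1.85 -0.    1.09 -0.76] w 0.131
```

```bash
python3 -m creep '[{"slide":[0,0,0],"angular":[0,0,-1]},{"slide":[0,0,0],"angular":[0,0,-1]},{"slide":[0,0,0],"angular":[0,0,-1]},{"slide":[0,0,0],"angular":[0,0,-1]},{"slide":[0,0,0],"angular":[0,0,-1]}]'
python3 go.py .6017 .0797 .312 1.488
python3 -m creep '[{"slide":[0,0,0],"angular":[0,0,-1]},{"slide":[0,0,0],"angular":[0,0,-1]},{"slide":[0,0,0],"angular":[0,0,-1]},{"slide":[0,0,0],"angular":[0,0,-1]},{"slide":[0,0,0],"angular":[0,0,0]}]'
python3 go.py .6017 .0797 .312 1.488
python3 -m creep '[{"slide":[0,0,0],"angular":[0,0,-0.6]},{"slide":[0,0,0],"angular":[0,0,-0.4]},{"slide":[0,0,0],"angular":[0,0,0]}]'
python3 go.py .6017 .0797 .312 1.488
```

```text
time: 15.75
tool_pos: [0.6024, 0.0805, 0.3136]
tcp_rot: [0.582, 3.087, 0.0]
wrist_force: [0.6, 0.1, 2.4]
width: 0.129
slide units (current axes) [ 0.01 -0.04  0.06] | (axes after turn) [ 0.02 -0.03  0.06] | turn units [ 0.    0.01 -4.15]
t 15.75 pos [0.6024 0.0805 0.3136] yang 1.198 F [0.6 0.1 2.4] M [-0.01  0.09 -0.12] q [ 0.09  0.21  1.85 -0.    1.09 -1.11] w 0.129
time: 16.17
tool_pos: [0.6024, 0.0805, 0.3135]
tcp_rot: [0.149, 3.137, -0.0]
wrist_force: [0.1, -0.1, 2.5]
width: 0.13
slide units (current axes) [ 0.02 -0.04  0.06] | (axes after turn) [ 0.02 -0.03  0.06] | turn units [-0.    0.01 -0.17]
t 16.17 pos [0.6024 0.0805 0.3135] yang 1.476 F [ 0.1 -0.1  2.5] M [ 0.01  0.02 -0.01] q [ 0.09  0.21  1.85 -0.    1.09 -1.38] w 0.13
time: 16.42
tool_pos: [0.6024, 0.0805, 0.3136]
tcp_rot: [0.044, 3.141, -0.0]
wrist_force: [-0.7, -0.4, 3.1]
width: 0.13
slide units (current axes) [ 0.03 -0.03  0.06] | (axes after turn) [ 0.03 -0.03  0.06] | turn units [-0.    0.01  0.79]
t 16.42 pos [0.6024 0.0805 0.3136] yang 1.543 F [-0.7 -0.4  3.1] M [-0.1   0.04 -0.05] q [ 0.09  0.21  1.85 -0.    1.09 -1.45] w 0.13
```

```bash
python3 -m creep '[{"slide":[0,0,0],"angular":[0,0,-0.6]},{"slide":[0,0,0],"angular":[0,0,0]}]'
python3 go.py .6017 .0797 .312 1.488
python3 -m creep '[{"slide":[0,0,0],"angular":[0,0,-0.4]},{"slide":[0,0,0],"angular":[0,0,0]}]'
python3 go.py .6017 .0797 .312 1.488
python3 - <<'E'
from h import *
s=bot.read_state();p,d=imaging.read_camera('wrist')
cv2.imwrite('pics/w8.png',cv2.convertScaleAbs(p,alpha=1.2)[:,:,::-1])
E
```

```text
time: 16.58
tool_pos: [0.6024, 0.0805, 0.3135]
tcp_rot: [-0.022, 3.141, -0.0]
wrist_force: [-0.6, -0.7, 3.3]
width: 0.134
slide units (current axes) [ 0.03 -0.03  0.06] | (axes after turn) [ 0.03 -0.03  0.06] | turn units [-0.    0.01  1.39]
t 16.58 pos [0.6024 0.0805 0.3135] yang 1.585 F [-0.6 -0.7  3.3] M [-0.13  0.03 -0.04] q [ 0.09  0.21  1.85 -0.    1.09 -1.49] w 0.134
time: 16.75
tool_pos: [0.6024, 0.0805, 0.3135]
tcp_rot: [-0.065, 3.14, -0.0]
wrist_force: [0.2, -1.7, 4.2]
width: 0.134
slide units (current axes) [ 0.03 -0.03  0.06] | (axes after turn) [ 0.03 -0.03  0.06] | turn units [-0.    0.01  1.78]
t 16.75 pos [0.6024 0.0805 0.3135] yang 1.612 F [ 0.2 -1.7  4.2] M [-0.18  0.02 -0.24] q [ 0.09  0.21  1.85 -0.    1.09 -1.52] w 0.134
```

View pics/w8.png

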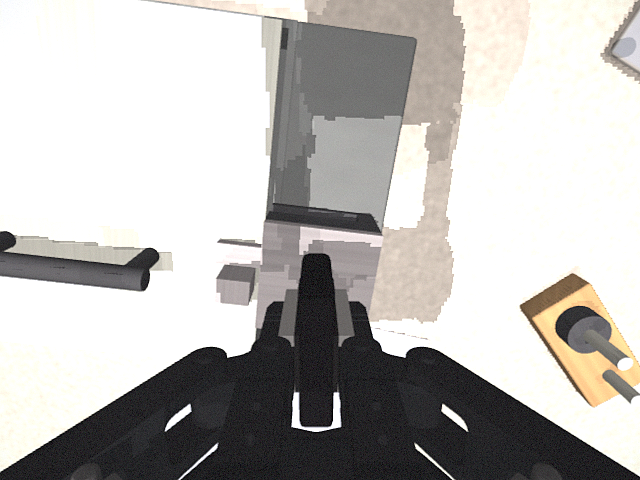

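```bash
python3 -m creep '[{"slide":[0,0,0],"angular":[0,0,0.6]},{"slide":[0,0,0],"angular":[0,0,0.4]},{"slide":[0,0,0],"angular":[0,0,0]}]'
python3 go.py .6017 .0797 .312 1.488
python3 -m creep '[{"slide":[0,0,-0.2],"angular":[0,0,0]},{"slide":[0,0,-0.2],"angular":[0,0,0]},{"slide":[0,0,0],"angular":[0,0,0]}]'
python3 go.py .6017 .0797 .312 1.488
```

```text
time: 17.05
tool_pos: [0.6024, 0.0806, 0.3135]
tcp_rot: [0.045, 3.141, 0.0]
wrist_force: [0.0, -0.7, 3.5]
width: 0.129
slide units (current axes) [ 0.03 -0.04  0.06] | (axes after turn) [ 0.02 -0.04  0.06] | turn units [0.   0.01 0.77]
t 17.05 pos [0.6024 0.0806 0.3135] yang 1.542 F [ 0.  -0.7  3.5] M [-0.05  0.03 -0.01] q [ 0.09  0.21  1.85 -0.    1.09 -1.45] w 0.129
time: 17.3
tool_pos: [0.6023, 0.0807, 0.3238]
tcp_rot: [0.042, 3.141, 0.0]
wrist_force: [0.5, 0.2, -0.9]
width: 0.134
slide units (current axes) [ 0.02 -0.04  0.47] | (axes after turn) [ 0.02 -0.04  0.47] | turn units [0.   0.01 0.81]
t 17.3 pos [0.6023 0.0807 0.3238] yang 1.544 F [ 0.5  0.2 -0.9] M [-0.02  0.01 -0.03] q [ 0.09  0.2   1.84  0.    1.1  -1.45] w 0.134
```

Comes up freely (no downward load). Continue up.

```bash
python3 -m creep '[{"slide":[0,0,-0.4],"angular":[0,0,0]},{"slide":[0,0,-0.5],"angular":[0,0,0]},{"slide":[0,0,-0.5],"angular":[0,0,0]},{"slide":[0,0,0],"angular":[0,0,0]}]'
python3 go.py .6017 .0797 .312 1.488
python3 -m creep '[{"slide":[0,0,-1],"angular":[0,0,0]},{"slide":[0,0,-1],"angular":[0,0,0]},{"slide":[0,0,-1],"angular":[0,0,0]},{"slide":[0,0,0],"angular":[0,0,0]},{"slide":[0,0,0],"angular":[0,0,0]}]'
python3 go.py .4314 -.2879 .43 -.26
python3 - <<'E'
from h import *
s=bot.read_state();p,d=imaging.read_camera('wrist')
np.savez('w9.npz',p=p,d=d,T=wristT(s))
cv2.imwrite('pics/w9.png',cv2.convertScaleAbs(p,alpha=1.2)[:,:,::-1])
E
```

```text
time: 17.63
tool_pos: [0.6036, 0.0807, 0.3627]
tcp_rot: [0.042, 3.135, 0.001]
wrist_force: [0.2, -0.3, 1.0]
width: 0.133
slide units (current axes) [ 0.09 -0.05  2.03] | (axes after turn) [ 0.07 -0.05  2.03] | turn units [0.01 0.09 0.81]
t 17.63 pos [0.6036 0.0807 0.3627] yang 1.544 F [ 0.2 -0.3  1. ] M [-0.02 -0.01  0.01] q [ 0.09  0.17  1.8   0.    1.17 -1.45] w 0.133
time: 18.05
tool_pos: [0.6028, 0.0807, 0.4361]
tcp_rot: [0.042, 3.136, 0.001]
wrist_force: [0.3, 0.4, -1.3]
width: 0.13
slide units (current axes) [  6.46 -14.92   0.2 ] | (axes after turn) [-16.01  -2.84   0.24] | turn units [ 0.08  0.05 25.84]
t 18.05 pos [0.6028 0.0807 0.4361] yang 1.544 F [ 0.3  0.4 -1.3] M [ 0.    0.03 -0.04] q [ 0.09  0.12  1.72 -0.    1.3  -1.45] w 0.13
```

View pics/w9.png

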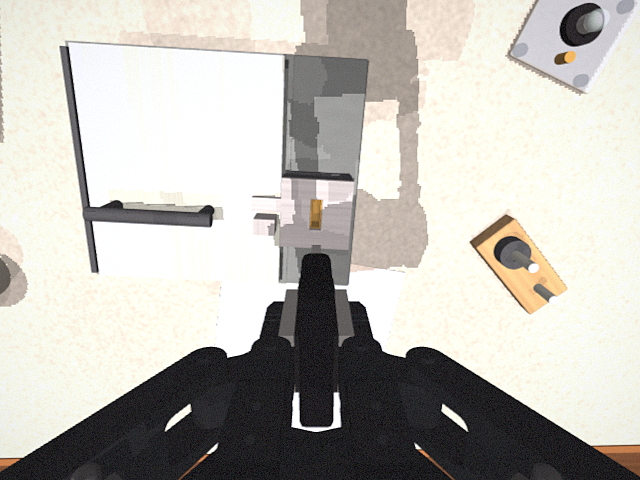

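```bash
python3 -m creep '[{"slide":[0.4,-1,0],"angular":[0,0,0]},{"slide":[0.4,-1,0],"angular":[0,0,0]},{"slide":[0.4,-1,0],"angular":[0,0,0]},{"slide":[0.4,-1,0],"angular":[0,0,0]},{"slide":[0.4,-1,0],"angular":[0,0,0]}]'
python3 -m creep '[{"slide":[0.4,-1,0],"angular":[0,0,0]},{"slide":[0.4,-1,0],"angular":[0,0,0]},{"slide":[0.4,-1,0],"angular":[0,0,0]},{"slide":[0.4,-1,0],"angular":[0,0,0]},{"slide":[0.4,-1,0],"angular":[0,0,0]}]'
python3 -m creep '[{"slide":[0.4,-1,0],"angular":[0,0,0]},{"slide":[0.4,-1,0],"angular":[0,0,0]},{"slide":[0.4,-1,0],"angular":[0,0,0]},{"slide":[0.4,-1,0],"angular":[0,0,0]},{"slide":[0.4,-0.9,0],"angular":[0,0,0]}]'
python3 -m creep '[{"slide":[0,0,0],"angular":[0,0,1]},{"slide":[0,0,0],"angular":[0,0,1]},{"slide":[0,0,0],"angular":[0,0,1]},{"slide":[0,0,0],"angular":[0,0,1]},{"slide":[0,0,0],"angular":[0,0,1]}]'
python3 -m creep '[{"slide":[0,0,0],"angular":[0,0,1]},{"slide":[0,0,0],"angular":[0,0,1]},{"slide":[0,0,0],"angular":[0,0,1]},{"slide":[0,0,0],"angular":[0,0,1]},{"slide":[0,0,0],"angular":[0,0,1]}]'
python3 -m creep '[{"slide":[0,0,0],"angular":[0,0,1]},{"slide":[0,0,0],"angular":[0,0,1]},{"slide":[0,0,0],"angular":[0,0,1]},{"slide":[0,0,0],"angular":[0,0,1]},{"slide":[0,0,0],"angular":[0,0,1]}]'
python3 -m creep '[{"slide":[0,0,0],"angular":[0,0,1]},{"slide":[0,0,0],"angular":[0,0,1]},{"slide":[0,0,0],"angular":[0,0,1]},{"slide":[0,0,0],"angular":[0,0,1]},{"slide":[0,0,0],"angular":[0,0,1]}]'
python3 -m creep '[{"slide":[0,0,0],"angular":[0,0,1]},{"slide":[0,0,0],"angular":[0,0,1]},{"slide":[0,0,0],"angular":[0,0,1]},{"slide":[0,0,0],"angular":[0,0,1]},{"slide":[0,0,0],"angular":[0,0,1]}]'
python3 -m creep '[{"slide":[0,0,0],"angular":[0,0,0.8]},{"slide":[0,0,0],"angular":[0,0,0]}]'
python3 go.py .4314 -.2879 .30 -.26
python3 - <<'E'
from h import *
s=bot.read_state();p,d=imaging.read_camera('wrist')
np.savez('w10.npz',p=p,d=d,T=wristT(s))
cv2.imwrite('pics/w10.png',cv2.convertScaleAbs(p,alpha=1.2)[:,:,::-1])
E
```

```text
time: 18.52
tool_pos: [0.5477, -0.0439, 0.4309]
tcp_rot: [-0.041, -3.138, -0.0]
wrist_force: [0.6, -0.8, -0.1]
width: 0.13
time: 18.93
tool_pos: [0.4943, -0.1675, 0.4311]
tcp_rot: [-0.042, -3.138, -0.002]
wrist_force: [0.7, -1.0, -0.7]
width: 0.132
time: 19.35
tool_pos: [0.4412, -0.2888, 0.4311]
tcp_rot: [-0.042, -3.139, -0.003]
wrist_force: [0.4, -0.2, -0.8]
width: 0.133
time: 19.77
tool_pos: [0.4418, -0.2876, 0.4309]
tcp_rot: [-0.592, -3.082, -0.003]
wrist_force: [0.5, 0.5, -0.6]
width: 0.131
time: 20.18
tool_pos: [0.4419, -0.2874, 0.4309]
tcp_rot: [-1.117, -2.932, -0.001]
wrist_force: [-0.4, 0.3, 0.0]
width: 0.132
time: 20.6
tool_pos: [0.4419, -0.2874, 0.4309]
tcp_rot: [-1.61, -2.694, -0.0]
wrist_force: [-0.2, -0.7, -1.6]
width: 0.133
time: 21.02
tool_pos: [0.4419, -0.2874, 0.4309]
tcp_rot: [-2.053, -2.373, 0.001]
wrist_force: [0.1, -0.4, -1.1]
width: 0.132
time: 21.43
tool_pos: [0.4419, -0.2874, 0.4309]
tcp_rot: [-2.434, -1.981, 0.002]
wrist_force: [-0.1, -0.1, -0.7]
width: 0.13
time: 21.6
tool_pos: [0.4419, -0.2874, 0.4311]
tcp_rot: [-2.486, -1.915, 0.002]
wrist_force: [-0.2, 0.2, -0.1]
width: 0.134
slide units (current axes) [-0.13 -0.38  5.24] | (axes after turn) [-0.13 -0.4   5.24] | turn units [-0.05 -0.02  0.02]
t 21.6 pos [ 0.4419 -0.2874  0.4311] yang -0.258 F [-0.2  0.2 -0.1] M [ 0.02  0.04 -0.04] q [-0.62 -0.03  1.88 -0.    1.29 -0.37] w 0.134
```

View pics/w10.png

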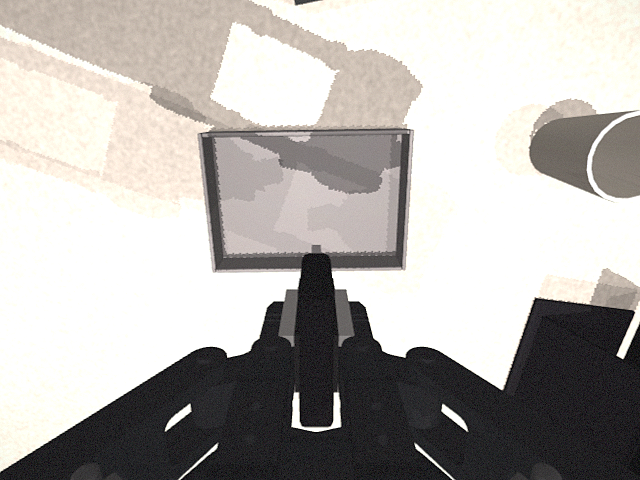

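```bash
python3 -m creep '[{"slide":[-0.1,0.7,0],"angular":[0,0,0]},{"slide":[0,0.7,0.5],"angular":[0,0,0]},{"slide":[0,0,1],"angular":[0,0,0]},{"slide":[0,0,1],"angular":[0,0,0]},{"slide":[0,0,1],"angular":[0,0,0]}]'
python3 -m creep '[{"slide":[0,0,1],"angular":[0,0,0]},{"slide":[0,0,0.5],"angular":[0,0,0]},{"slide":[0,0,0],"angular":[1,0,0]},{"slide":[0,0,0],"angular":[1,0,0]},{"slide":[0,0,0],"angular":[1,0,0]}]'
python3 -m creep '[{"slide":[0,0,0],"angular":[1,0,0]},{"slide":[0,0,0],"angular":[1,0,0]},{"slide":[0,0,0],"angular":[0,0,0]},{"slide":[0,0,0],"angular":[0,0,0]}]'
cat > tip.py <<'E'
from h import *
s=bot.read_state();M=R.from_rotvec(s['tcp_rot']).as_matrix()
tip=s['tool_pos']+M@[0,0,.2285]
a=-.26;c=np.array([.4314,-.2879]);r=np.array([[np.cos(a),np.sin(a)],[-np.sin(a),np.cos(a)]])
print('tip world',tip.round(4),'tip tray xy',(r@(tip[:2]-c)).round(4),'grasp tray',(r@((s['tool_pos']+M@[0,0,.155])[:2]-c)).round(4))
print('down 1m in tool units per 25mm:',(M.T@[0,0,-1]).round(3),'tray +x in tool',(M.T@[np.cos(a),np.sin(a),0]).round(3),'F',s['wrist_force'].round(1),'t',s['time'],'w',s['width'],'q',s['q'].round(2))
E
python3 tip.py
```

```text
time: 22.07
tool_pos: [0.4756, -0.299, 0.344]
tcp_rot: [-2.485, -1.921, 0.0]
wrist_force: [0.6, -0.2, -1.1]
width: 0.134
time: 22.48
tool_pos: [0.4753, -0.299, 0.3077]
tcp_rot: [-2.348, -1.812, 0.194]
wrist_force: [0.8, -0.2, -0.9]
width: 0.129
time: 22.82
tool_pos: [0.476, -0.2992, 0.3077]
tcp_rot: [-2.256, -1.742, 0.305]
wrist_force: [0.5, -0.3, -1.8]
width: 0.135
tip world [ 0.4007 -0.2793  0.0929] tip tray xy [-0.0319  0.0004] grasp tray [-0.0068  0.0004]
down 1m in tool units per 25mm: [-0.001  0.341  0.94 ] tray +x in tool [-0.004  0.94  -0.341] F [ 0.5 -0.3 -1.8] t 22.8167 w 0.13463681535119462 q [-0.57  0.25  1.83 -0.11  1.4  -0.28]
```

```bash
python3 -m creep '[{"slide":[0,0.26,0.72],"angular":[0,0,0]},{"slide":[0,0.26,0.72],"angular":[0,0,0]},{"slide":[0,0.26,0.72],"angular":[0,0,0]},{"slide":[0,0.2,0.55],"angular":[0,0,0]},{"slide":[0,0,0],"angular":[0,0,0]}]'
python3 -m creep '[{"slide":[0,0,0],"angular":[0,0,0]},{"slide":[0,0,0],"angular":[0,0,0]}]'
python3 tip.py
```

```text
time: 23.23
tool_pos: [0.4739, -0.2981, 0.2331]
tcp_rot: [-2.253, -1.738, 0.307]
wrist_force: [-2.4, 1.0, -1.4]
width: 0.132
time: 23.4
tool_pos: [0.4757, -0.2993, 0.2372]
tcp_rot: [-2.258, -1.741, 0.306]
wrist_force: [0.6, 0.0, -1.7]
width: 0.132
tip world [ 0.4005 -0.2796  0.0223] tip tray xy [-0.032  0.   ] grasp tray [-0.007   0.0001]
down 1m in tool units per 25mm: [0.   0.34 0.94] tray +x in tool [-0.003  0.94  -0.34 ] F [ 0.6  0.  -1.7] t 23.4 w 0.1317799135985985 q [-0.57  0.32  1.88 -0.11  1.27 -0.27]
```

```bash
python3 -m creep '[{"slide":[0,0.1,0.3],"angular":[0,0,0]},{"slide":[0,0.08,0.2],"angular":[0,0,0]},{"slide":[0,0,0],"angular":[0,0,0]},{"slide":[0,0,0],"angular":[0,0,0]}]'
python3 tip.py
python3 - <<'E'
from h import *
p,d=imaging.read_camera('top')
cv2.imwrite('pics/t3.png',cv2.resize(cv2.convertScaleAbs(p[180:400,340:560],alpha=2.),None,fx=2.7,fy=2.7)[:,:,::-1])
E
```

```text
time: 23.73
tool_pos: [0.4752, -0.299, 0.2226]
tcp_rot: [-2.256, -1.74, 0.307]
wrist_force: [0.6, 0.2, -0.3]
width: 0.127
tip world [ 0.3996 -0.279   0.008 ] tip tray xy [-0.033   0.0004] grasp tray [-0.0079  0.0005]
down 1m in tool units per 25mm: [-0.     0.342  0.94 ] tray +x in tool [-0.003  0.94  -0.342] F [ 0.6  0.2 -0.3] t 23.7333 w 0.12737878497376826 q [-0.57  0.34  1.89 -0.11  1.25 -0.26]
```

View pics/t3.png

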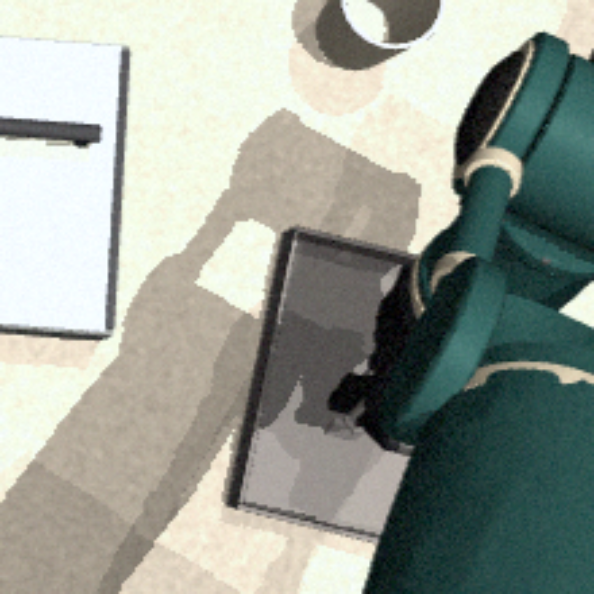

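```bash
python3 -m creep '[{"slide":[0,0,0],"angular":[0,0,0]},{"slide":[0,0,0],"angular":[0,0,0]},{"slide":[0,0,0],"angular":[0,0,0]},{"slide":[0,0,0],"angular":[0,0,0]},{"slide":[0,0,0],"angular":[0,0,0]}]' 0
python3 -m creep '[{"slide":[0,0,-0.5],"angular":[0,0,0]},{"slide":[0,0,-0.5],"angular":[0,0,0]},{"slide":[0,0,-0.5],"angular":[0,0,0]},{"slide":[0,0,-0.7],"angular":[0,0,0]},{"slide":[0,0,-0.7],"angular":[0,0,0]}]'
python3 -m creep '[{"slide":[0,0,-1],"angular":[0,0,0]},{"slide":[0,0,-1],"angular":[0,0,0]},{"slide":[0,0,-1],"angular":[0,0,0]},{"slide":[0,0,-1],"angular":[0,0,0]},{"slide":[0,0,-1],"angular":[0,0,0]}]'
python3 tip.py
python3 - <<'E'
from h import *
p,d=imaging.read_camera('wrist')
cv2.imwrite('pics/w11.png',cv2.convertScaleAbs(p,alpha=1.2)[:,:,::-1])
E
```

```text
time: 24.2
tool_pos: [0.4755, -0.2991, 0.2231]
tcp_rot: [-2.257, -1.74, 0.307]
wrist_force: [0.6, -0.2, 0.1]
width: 0.499
time: 24.62
tool_pos: [0.5001, -0.3056, 0.2931]
tcp_rot: [-2.257, -1.741, 0.306]
wrist_force: [0.3, -0.5, 0.3]
width: 0.5
time: 25.03
tool_pos: [0.5414, -0.3163, 0.4117]
tcp_rot: [-2.258, -1.741, 0.306]
wrist_force: [-0.2, -0.2, 0.1]
width: 0.499
tip world [ 0.4662 -0.2967  0.1968] tip tray xy [0.0359 0.0005] grasp tray [0.0609 0.0006]
down 1m in tool units per 25mm: [0.001 0.34  0.94 ] tray +x in tool [-0.003  0.94  -0.34 ] F [-0.2 -0.2  0.1] t 25.0333 w 0.499379470572212 q [-0.54  0.28  1.59 -0.1   1.61 -0.27]
```

View pics/w11.png

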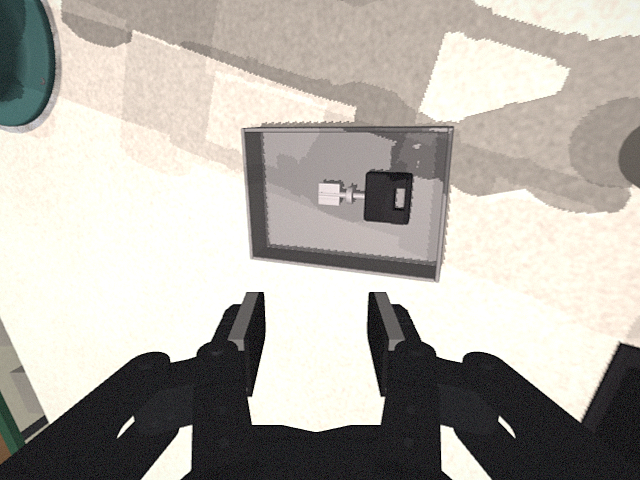

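The key lies flat inside the tray at (365, 195). Final check of the case from the fixed cameras.

Run:
```python
from h import *
p,d=imaging.read_camera('top')
cv2.imwrite('pics/t4.png',cv2.resize(cv2.convertScaleAbs(p[130:365,110:400],alpha=2.),None,fx=2.5,fy=2.5)[:,:,::-1])
m=imaging.camera_model('top');f=240/np.tan(np.radians(m['fovy'])/2)
v,u=np.mgrid[:480,:640];T=np.linalg.inv(m['camera_from_world'])
P=np.stack([(u-m['cx'])/f*d,(v-m['cy'])/f*d,d],-1)@T[:3,:3].T+T[:3,3]
w=(P[...,2]>.106)&(P[...,2]<.125)&(abs(P[...,0]-.6)<.05)&(P[...,1]<.02)&(P[...,1]>-.12)
print(cv2.minAreaRect((P[w][:,:2]*1000).astype(np.float32)))
p,d=imaging.read_camera('scene')
cv2.imwrite('pics/s4.png',cv2.resize(p[150:350,200:420],None,fx=3,fy=3)[:,:,::-1])
```

```text
((601.7289428710938, -53.534706115722656), (98.8967514038086, 12.022167205810547), 85.19816589355469)
```

View pics/t4.png

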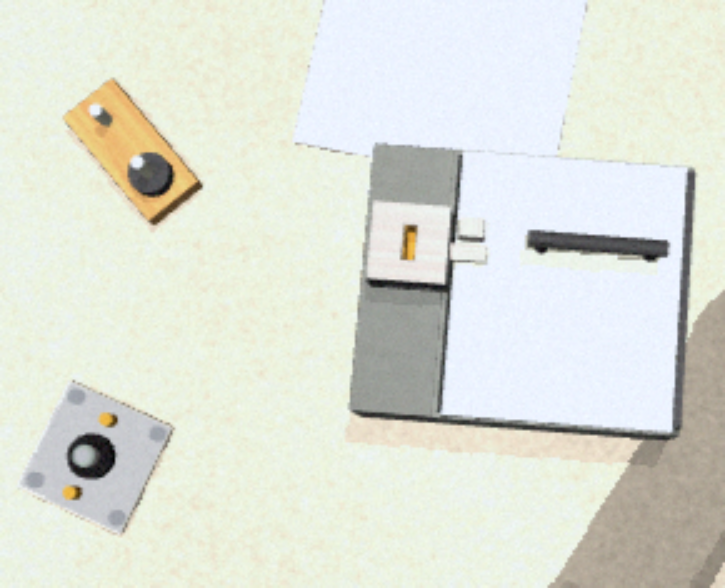

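View pics/s4.png

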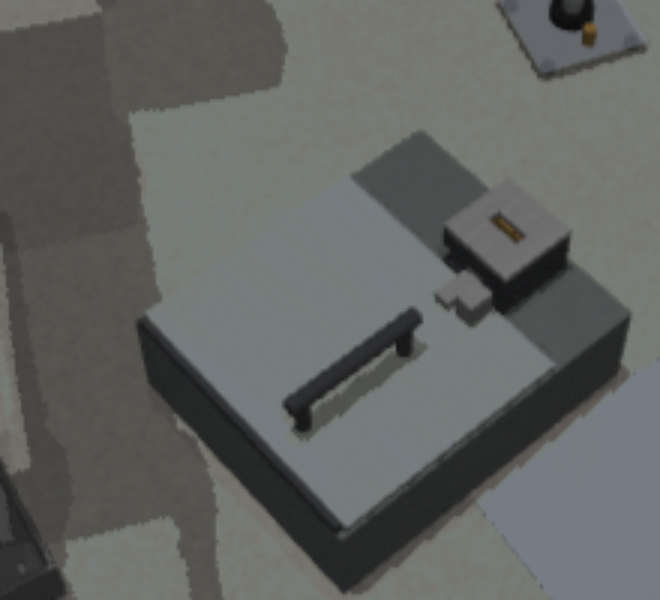

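```bash
python3 -c "
from workcell import order,bot
print(bot.read_state()['time']);print(order.finish_job())"
```

```text
25.1833
the job is handed in; nothing more can be done
None
```

The battery case is shut and locked, and the key is in the grey tray. I handed the job in at 25.2 s; it returns no verdict.

- **Unlocking:** I turned the key about 1.37 rad clockwise, and the bolt swung clear of the lug.
- **Shutting the lid:** I slid the lid about 94 mm by its handle, until it met the stop with about 12 N.
- **Locking:** I turned the key back anticlockwise until the torque rose at the stop, about 0.12 rad past the start direction. I then eased it back 0.07 rad within the play and drew it straight up. It came out without resistance.
- **Key in the tray:** I set it down tilted 20° with its tip near the tray floor and let go.

**Last checks:** the wrist picture shows the key lying flat inside the tray. The top and scene pictures show the lid flush with the case, the bolt right behind the lug, and the key slot in line with the case. The lamp board and magnet stand show no sign of having moved. I never drove at the cup but did not measure its place again. The handle's last position from the top camera is about 2 mm off the gripper reading at the stop, which is within the calibration error. No other check disagreed.

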